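Press the butyrometer stopper home with the stopper key

TASK

One of the four butyrometers in the steel stand still has its rubber stopper standing out of the neck: press that stopper fully home, down to its stop inside the neck, with the stopper key that was left lying on the bench. The key has to come down upright on the stopper, so first lay it in its sloping rest with its tip down against the end stop, let go, and take it again by the end of its handle; press firmly but without ramming the glass, and keep the gripper off that butyrometer. Finish with the key let go in its sloping rest again, tip against the end stop, and leave the other things on the bench where they are.

Things in the scene. Friction and masses are not known exactly. Their poses are not given: they have to be found in the camera images.
- key: Stopper key, a plain metal hand tool 150 mm long, 0.1 kg, loose on the bench: square aluminium handle 90 mm long, 16 x 16 mm; round steel shank 60 mm long, 8 mm thick, bevelled tip. x axis: along the key from tip to handle end; z: up as it lies. Origin on the handle's underside, 8 mm below the key's centre line, 76 mm from the tip and 16 mm from where the handle begins.
- key_tip (a point): End of the key's shank, on its centre line.
- key_head (a point): End of the key's handle, on its centre line, 150 mm from the tip. The centre of mass lies on the centre line about 63 mm from here.
- rest: The key's sloping rest, stainless steel, fixed: base plate 150 x 90 mm, 130 mm high. The key lies in it tip down, at 45 degrees, over the rest's x axis, which points level from the low end (tip) to the high end (handle). Two fork plates carry it. Between them the space is free to 33 mm under the key's centre line, so fingers can straddle the key there. Origin on the bench, on the mid line.
- rest_foot (a point): Where the key's tip lies when the key is home in the rest: on the key's centre line at the end stop, 44 mm above the bench. Friction may hold the key on the slope short of the end stop.
- rest_head (a point): Where the end of the key's handle lies when the key is home in the rest, 150 mm up the 45 degree slope from rest_foot, 150 mm above the bench. The last 46 mm of the handle stand free beyond the high fork.
- low_fork (a point): Middle of the low fork's slot, on the key's centre line, 20 mm up the slope from rest_foot. Plate 8 mm thick, slot 14 mm wide for the shank, open square to the slope upwards; the cheeks rise 6 mm above the centre line, then flare to about 33 mm wide at 20 mm above it.
- high_fork (a point): Middle of the high fork's slot, on the key's centre line, 100 mm up the slope from rest_foot. Plate 8 mm thick, slot 22 mm wide for the square handle, whose lower flat rests on the slot's floor; open and flared (to about 41 mm) like the low fork.
- stand: Two-deck stainless butyrometer stand fixed to the bench, 90 x 230 mm, 110 mm high, with four upright glass butyrometers in a row along its y axis, 50 mm apart. Origin under its centre, on the bench.
- tube0: The butyrometer whose stopper is not home: upright glass tube 178 mm high from the bench to its rim, 23 mm thick at the body, with a neck 24 mm long, 19 mm across outside and 14 mm inside; fixed in the stand, in any of its four places. Origin on its axis, on the bench. The three other butyrometers look the same but their stoppers sit 14 mm down inside the necks.
- neck_mouth (a point): Centre of the rim of that butyrometer's neck, 178 mm above the bench.
- stopper_top (a point): Centre of the flat top (13 mm across) of the rubber stopper; it stands 2 to 8 mm above the rim at the start and 14 mm below the rim when home.
- stopper (a joint): How far the stopper is pressed down, in m: it starts between 0 and 0.006 and reaches its stop (home) at 0.022. It moves straight down, resists with about 8 N of friction and stays where it is left.
- beaker: Loose glass beaker, 68 mm across, 85 mm high; origin under its centre.
- bulb: Loose green rubber pipette bulb standing upright, 54 mm across, 78 mm high; origin under its centre.
- spatula: Loose thin steel double-ended lab spatula, 190 mm long, 16 mm wide, with a grey grip, lying flat; origin under its middle.
- sample_cup: Loose white plastic sample cup, 72 mm across, 70 mm high; origin under its centre.
There are look-alikes about, which are no part of the job. Leave any turquoise or yellow look-alike of the key alone. Leave any green or yellow look-alike of the rest alone.

How it is judged:
By the outcome, as a careful person would: the job done as asked, in the order asked, and still so for the second after the job is handed in, with the robot touching nothing.
It also fails if it takes over 70 s, if anything falls off the work surface, if the arm or the gripper's body presses on something with over 40 N, if the wrist force passes 120 N, or if a joint passes its speed limit or range.

ROBOT

A 6-joint arm with a two-finger parallel gripper is mounted at the origin on the work surface. World frame = base frame: x ahead of the robot, y to its left, z up, the work surface at z = 0. Lengths are in m, angles in rad, forces in N, time in s.
With the tool pointing down it reaches from about 0.35 to 0.925 m from the base axis. Payload 6.4 kg.
Tool frame: the origin (TCP) lies midway between the tips of the shut fingers; the grasp point (between the pads) lies 19 mm behind it (bot.grasp_offset is the distance from the TCP to the grasp point, in m); z points along the fingers, y is the direction in which the jaws open and shut (so a half turn about z gives the same grasp; the last joint's range is limited). The gripper opens to 94 mm and grips with 3 to 60 N. Pads are 16 mm wide; open, the fingers measure 119 mm over their backs; the gripper's body (75 mm by 177 mm) begins 78 mm behind the grasp point.
Start: joints at [-1.513, 0.245, 1.558, -0, 1.339, -0.174], TCP at [0.149, -0.633, 0.205] pointing down, gripper open.
Joint ranges: [-3.13, 3.13], [-1.02, 2.26], [0.13, 2.54], [-0.95, 4.09], [0.21, 2.88], [-2.74, 2.74]. Speed limits (rad/s): [2.57, 2.57, 3.14, 3.14, 3.14, 3.14].

INTERFACE

Orientations are given as a 3x3 rotation matrix whose columns are the frame's x, y, z axes.
In Python, from workcell import bot, snapshot, calibration, workorder gives the robot as it stands.
- The arm moves only by the shell command python3 -m crank 'ROWS' [FORCE]. ROWS is JSON, a list of rows, each a list of 3 entries, a list of its own where there are three numbers: the shift along the tool's x, y, z in mm, then the turn, a rotation vector about the tool's x, y, z in rad, then the opening, from 0 (shut) to 1 (fully open). In form: [[[tx, ty, tz], [rx, ry, rz], jaw], ...]. A call has 1 to 12 rows; each row shifts and turns the commanded pose from where the row before left it, along the tool's axes as they then stand; what a row does not reach is not made up. A row lasts 1/8 s, in which the tool goes at most 62.5 mm and 10.7 degrees, less where a joint would pass 70% of its speed; a pose out of reach is approached as far as the arm can. A call with a gripper value outside its range is refused whole. The fingers move at their own pace and stop on an object; FORCE is the grip in N (left out, the last holds). Time passes only in rows, so rows that do not move let the fingers close. It gives the time, the measured TCP pose, the force and the opening at its end, in the units of the state.
- bot.observe(): the state, without advancing time (a new reading comes with each control period).
- snapshot(name): name is "side" or "top"; returns the picture (384x512x3 uint8, blue, green, red); there is no depth.
- calibration(name): a dict with "camera_matrix" (3x3 intrinsics, pixels), "rvec" (rotation vector, rad) and "tvec" (3), from world to camera coordinates, as OpenCV has them. Camera axes: x right, y down, z forward; pixel columns grow to the right and rows downward; lengths in m; the calibration is good to about 2 mm. A picture is of the moment at which its call begins. calibration takes no time and is no camera call.
- workorder.job_done(): hands the job in, once; it reports no verdict.
The state is a dict: "time_s": time; "joints": joint angles; "joint_velocities": joint speeds; "tau": joint torques, N m; "tool_pos": TCP position; "ee_rot": TCP orientation; "wrist_force": force on the tool from outside, world axes, zero at the start; "moment": the same for the moment, N m; "opening": finger opening in m.
Only numpy, scipy, OpenCV 4.12 (cv2) and the standard library are available. Lean on these libraries where they do the work, as an engineer would, in place of code of your own. Each camera call takes 0.05 s, during which the arm holds its last target. There are 200 camera calls.

## Working session

There is one attempt and no reset: what is moved stays moved. The work goes in short steps, Python scripts to look and compute and a shell command to move; the robot and the scene stay as the last step left them, time stands still between calls to the robot, and variables do not carry over. Pictures are saved under pics/ and viewed, about 8 in all and at most 12, crops included, and the job is handed in when it is done.

```bash
ls; mkdir -p pics
python3 - <<'E'
from workcell import bot, snapshot, calibration
import cv2, numpy as np
for n in("side","top"):
    im=snapshot(n); cv2.imwrite(f"pics/{n}0.png",im)
    cv2.imwrite(f"pics/{n}0v.png",cv2.resize(im,(800,600),interpolation=cv2.INTER_CUBIC))
    c=calibration(n); R,_=cv2.Rodrigues(np.array(c["rvec"])); print(n,np.round(c["camera_matrix"],1).tolist(),(-R.T@np.array(c["tvec"]).ravel()).round(3),R.round(2).tolist())
s=bot.observe();print(s["time_s"],s["tool_pos"],np.round(s["ee_rot"],3),s["opening"],s["wrist_force"])
E
```

```text
pics
side [[448.3, 0.0, 248.1], [0.0, 448.3, 183.6], [0.0, 0.0, 1.0]] [-0.127  0.765  0.754] [[-0.83, -0.56, 0.02], [-0.29, 0.4, -0.87], [0.48, -0.72, -0.5]]
top [[368.8, 0.0, 253.0], [0.0, 368.8, 197.0], [0.0, 0.0, 1.0]] [ 0.409 -0.151  1.126] [[0.02, -1.0, -0.0], [-1.0, -0.02, -0.08], [0.08, 0.01, -1.0]]
0.1 [ 0.1492798  -0.63207107  0.20447113] [[ 0.973  0.23  -0.   ]
 [ 0.23  -0.973  0.002]
 [ 0.    -0.002 -1.   ]] 0.09371765310549635 [ 0.36556194  0.4299724  -0.80472032]
```

View pics/top0v.png

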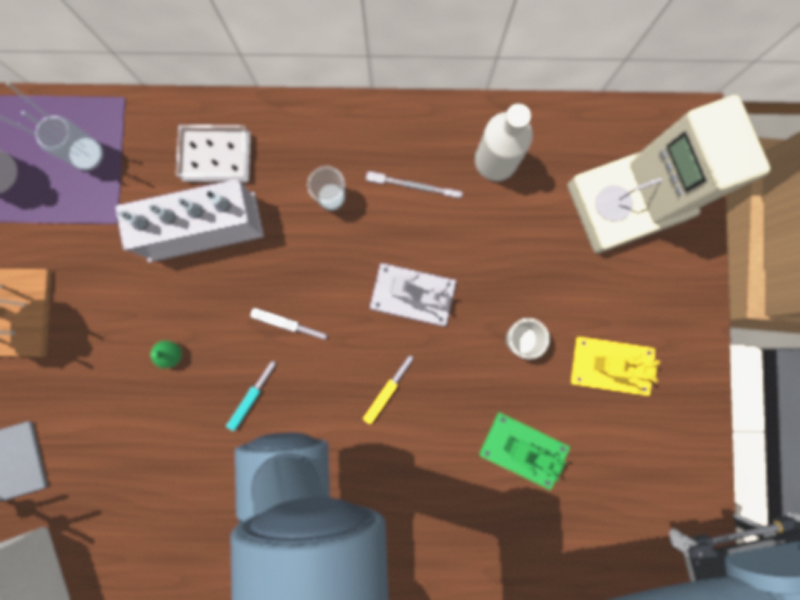

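View pics/side0v.png

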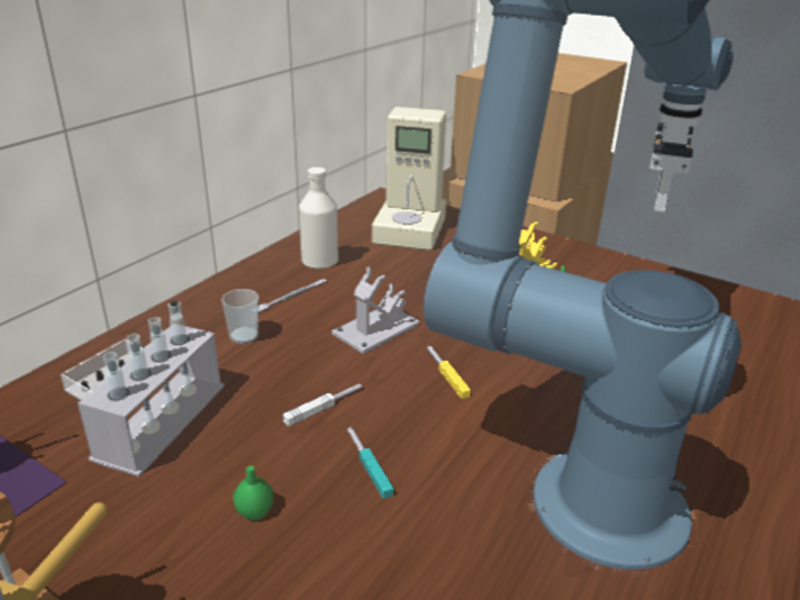

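Top view (800x600 scale): the candidate keys are plain aluminium (252,313)-(326,337), turquoise (250,397) and yellow (388,390). The plain metal one fits. The candidate rests are steel (413,295), green (525,450) and yellow (614,366). Steel fits. The stand is at (190,215), and side view tube (177,308) seems to have the proud stopper. I'll confirm these in one enlarged composite.

Run:
```python
import cv2, numpy as np
s=cv2.imread("pics/side0.png");t=cv2.imread("pics/top0.png")
r=lambda im,x,y,w,h:cv2.resize(im[y:y+h,x:x+w],(400,300),interpolation=cv2.INTER_CUBIC)
print("A: side x50 y185 80x60 ; B top x70 y105 100x75; C top x150 y160 80x60; D top x225 y155 80x60")
cv2.imwrite("pics/comp.png",np.vstack([np.hstack([r(s,50,185,80,60),r(t,70,105,100,75)]),np.hstack([r(t,150,170,80,60),r(t,225,155,80,60)])]))
```

```text
A: side x50 y185 80x60 ; B top x70 y105 100x75; C top x150 y160 80x60; D top x225 y155 80x60
```

View pics/comp.png

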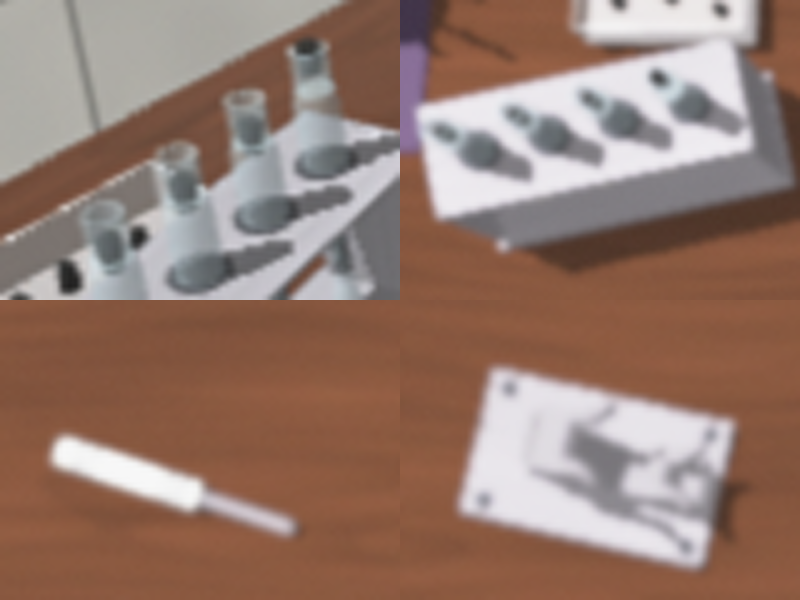

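The crops show the proud dark stopper on the end tube, at side px ~(111.6,194) and top px ~(134.5,124.5). The other three stoppers sit down in their necks. The plain aluminium key is at top px (160,200)-(209,216), and the steel rest plate is at (237,169)-(292,212). Next I'll measure these, and enlarge the rest in the side view to see which end is high.

```bash
cat > h.py <<'E'
import cv2, numpy as np
from workcell import bot, snapshot, calibration
def cam(n):
    c=calibration(n);return np.array(c["camera_matrix"]),np.array(c["rvec"],float),np.array(c["tvec"],float).reshape(3)
def ray(n,p):
    K,r,t=cam(n);R=cv2.Rodrigues(r)[0]
    return -R.T@t,R.T@np.linalg.inv(K)@np.array([p[0],p[1],1.])
def plane(n,p,z):
    o,d=ray(n,p);return o+d*(z-o[2])/d[2]
def proj(n,X):
    K,r,t=cam(n);return cv2.projectPoints(np.atleast_2d(np.array(X,float)),r,t,K,np.zeros(5))[0][:,0]
def tri(p,q):
    a,u=ray("side",p);b,v=ray("top",q)
    s=np.linalg.lstsq(np.c_[u,-v],b-a,rcond=None)[0];A=a+u*s[0];B=b+v*s[1]
    return (A+B)/2,np.linalg.norm(A-B)
def blobs(im,box,vmin=120,smax=60):
    x,y,w,h=box;hsv=cv2.cvtColor(im,cv2.COLOR_BGR2HSV)
    m=np.zeros(im.shape[:2],np.uint8);m[y:y+h,x:x+w]=((hsv[y:y+h,x:x+w,1]<smax)&(hsv[y:y+h,x:x+w,2]>vmin))*255
    c=cv2.findContours(m,0,2)[0];return max(c,key=cv2.contourArea)
E
python3 - <<'E'
from h import *
np.set_printoptions(suppress=True,precision=4)
s=cv2.imread("pics/side0.png");t=cv2.imread("pics/top0.png")
print("stopper",tri((111.6,194),(134.5,124.5)))
for n,im,box in(("top",t,(150,190,70,40)),("side",s,(175,240,62,40))):
    c=blobs(im,box);r=cv2.minAreaRect(c);pts=c[:,0].astype(float)
    v=cv2.fitLine(c,2,0,.01,.01).ravel();k=(pts-v[2:])@v[:2]
    e=[v[2:]+v[:2]*k.min(),v[2:]+v[:2]*k.max()];W=[plane(n,p,.012) for p in e]
    print(n,r,"ends px",e,"W",W,"len",np.linalg.norm(W[0]-W[1]))
c=blobs(t,(230,160,70,60),100);r=cv2.minAreaRect(c);b=cv2.boxPoints(r);print("plate",r)
for p in b:print(p,plane("top",p,.006))
x,y,w,h=205,160,70,70
cv2.imwrite("pics/rest.png",np.hstack([cv2.resize(s[y:y+h,x:x+w],(400,400),interpolation=2),cv2.resize(t[155:220,232:297],(400,400),interpolation=2)]))
E
```

```text
stopper (array([0.6707, 0.1686, 0.1796]), np.float64(0.0016002551161021915))
top ((184.09999084472656, 207.20001220703125), (50.91267013549805, 7.273238182067871), 18.434947967529297) ends px [array([159.8389, 199.499 ]), array([208.2776, 215.1402])] W [array([0.486 , 0.1378, 0.012 ]), array([ 0.4411, -0.0104,  0.012 ])] len 0.15479573062619767
side ((205.5729522705078, 257.113037109375), (8.976645469665527, 54.59402084350586), 64.29004669189453) ends px [array([180.8682, 268.716 ]), array([230.4073, 245.723 ])] W [array([0.4871, 0.1377, 0.012 ]), array([ 0.4412, -0.0086,  0.012 ])] len 0.1534067780825406
plate ((263.9578552246094, 188.1825714111328), (51.26797103881836, 31.25547218322754), 12.994616508483887)
[235.4663 197.6461] [ 0.4959 -0.0911  0.006 ]
[242.4944 167.191 ] [ 0.5899 -0.1107  0.006 ]
[292.4494 178.7191] [ 0.5567 -0.264   0.006 ]
[285.4213 209.1741] [ 0.4633 -0.2435  0.006 ]
```

View pics/rest.png

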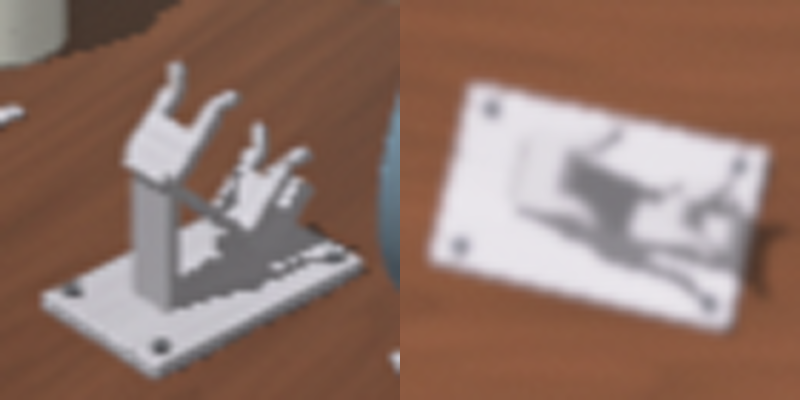

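Run:
```python
from h import *
np.set_printoptions(suppress=True,precision=4)
A=np.array([.5429,-.1009]);B=np.array([.51,-.2538]);C=(A+B)/2;u=(A-B)/np.linalg.norm(A-B);nrm=np.array([-u[1],u[0]])
print("C",C,"u",u,np.degrees(np.arctan2(u[1],u[0])))
for nm,p in(("hi",(240.8,174.0)),("lo",(254.1,184.5))):
    o,d=ray("side",p);k=((C-o[:2])@nrm)/(d[:2]@nrm);X=o+d*k;print(nm,X,"along",(X[:2]-C)@u)
# predicted features for foot offset f along u
f=-.035
for f in(-.045,-.035):
  def P(s,q,w):  # s up slope,q normal up,w lateral
    h=f+(s-q)/2**.5;z=.044+(s+q)/2**.5;return [*(C+u*h+nrm*w),z]
  X=[P(.104,-.008,.011),P(.104,-.008,-.011),P(.1,.020,.0205),P(.1,.02,-.0205),P(.02,.02,.0165),P(.02,.02,-.0165)]
  print(f,"side crop",(proj("side",X)-[205,160])/.175,"top crop",(proj("top",X)-[232,155])*400/65)
g=cv2.imread("pics/side0.png")
c=blobs(cv2.imread("pics/top0.png"),(230,160,70,60),140);print(cv2.minAreaRect(c))
```

```text
C [ 0.5265 -0.1774] u [0.2104 0.9776] 77.85662864399401
hi [ 0.5264 -0.1775  0.129 ] along -0.00013857525807736362
lo [ 0.5146 -0.2323  0.072 ] along -0.05616762987679443
-0.045 side crop [[169.1168 139.5615]
 [139.9865 123.511 ]
 [215.281  102.1998]
 [160.558   73.268 ]
 [287.3226 158.2704]
 [244.1232 135.1621]] top crop [[122.7853 185.8633]
 [133.8855 138.5177]
 [167.5507 213.9486]
 [188.4404 124.1589]
 [286.3592 245.0869]
 [302.018  176.4811]]
-0.035 side crop [[154.2929 146.2517]
 [125.183  130.0554]
 [200.668  108.7166]
 [145.9765  79.5235]
 [273.7386 164.7253]
 [230.5517 141.4176]] top crop [[101.1127 180.8556]
 [112.2464 133.5287]
 [145.4751 208.8438]
 [166.4295 119.0902]
 [265.4157 240.243 ]
 [281.1214 171.6634]]
((263.88482666015625, 188.16571044921875), (51.118064880371094, 31.25547218322754), 12.994616508483887)
```

The horn heights come out at 129.0 and 72.0 mm, against 128.8 and 72.3 expected, so the high fork is at the +y end. That puts rest_foot at about (0.5146,-0.2326,0.044), with the axis at 77.9°. The key runs at 72.9° with its tip at (0.442,-0.008). Next is a planning helper that prints shifts in tool axes.

```bash
cat >> h.py <<'E'
from scipy.spatial.transform import Rotation as Ro
np.set_printoptions(suppress=True,precision=4)
def axes(yaw,tilt):
    """tool down with tool x at world yaw (deg), then turned about tool y by tilt (deg)"""
    c,s=np.cos(np.radians(yaw)),np.sin(np.radians(yaw));x=np.array([c,s,0]);z=np.array([0,0,-1.])
    return np.c_[x,np.cross(z,x),z]@Ro.from_euler('y',tilt,degrees=True).as_matrix()
def plan(pos,R,show=True):
    s=bot.observe();R0=np.array(s["ee_rot"]);p=np.array(s["tool_pos"])
    print("t",round(s["time_s"],2),"p",p,"j",np.array(s["joints"]),"open",round(s["opening"],4),"F",np.round(s["wrist_force"],1))
    print("turn rotvec",Ro.from_matrix(R0.T@R).as_rotvec(),"shift after turn mm",np.round(R.T@(np.array(pos)-p)*1e3,1),"before turn",np.round(R0.T@(np.array(pos)-p)*1e3,1))
U=np.array([.2104,.9776,0]);Z=np.array([0,0,1.]);FOOT=np.array([.5146,-.2326,.044]);YR=77.86
SL=(U+Z)/2**.5;NQ=(Z-U)/2**.5
TIP=np.array([.4417,-.0076,.008]);KD=np.array([.2945,.9556,0]);YK=72.87
STOP=np.array([.6707,.1686,.180])
E
python3 - <<'E'
from h import *
plan([.465,.068,.1],axes(YK,0))
E
```

```text
t 0.1 p [ 0.1493 -0.6321  0.2045] j [-1.5131  0.2457  1.5589 -0.      1.3387 -0.1741] open 0.0937 F [ 0.4  0.4 -0.8]
turn rotvec [-0.0014 -0.0011 -1.04  ] shift after turn mm [762.   95.5 104.5] before turn [ 468.1 -608.6  105.6]
```

```bash
python3 -m crank '[[[0,0,-50],[0,0,-0.173],1],[[0,0,-50],[0,0,-0.173],1],[[0,0,0],[0,0,-0.173],1],[[0,0,0],[0,0,-0.173],1],[[0,0,0],[0,0,-0.174],1],[[0,0,0],[0,0,-0.174],1],[[50,6,0],[0,0,0],1],[[50,6,0],[0,0,0],1],[[50,6,0],[0,0,0],1],[[50,6,0],[0,0,0],1]]'
python3 - <<'E'
from h import *
plan([.465,.068,.1],axes(YK,0))
E
```

```text
time_s: 1.35
tool_pos: [0.2316, -0.4468, 0.3049]
ee_rot: [[0.295, 0.956, -0.0], [0.956, -0.295, 0.001], [0.001, -0.0, -1.0]]
wrist_force: [0.4, -0.2, 0.7]
opening: 0.0941
t 1.35 p [ 0.2316 -0.4468  0.3049] j [-1.3183 -0.1742  1.8082  0.0002  1.5084 -1.0191] open 0.0941 F [ 0.4 -0.2  0.7]
turn rotvec [-0.0003 -0.0007 -0.0003] shift after turn mm [560.7  71.4 204.9] before turn [560.6  71.3 205.3]
```

```bash
python3 -m crank '[[[50,6.5,0],[0,0,0],1],[[50,6.5,0],[0,0,0],1],[[50,6.5,0],[0,0,0],1],[[50,6.5,0],[0,0,0],1],[[50,6.5,0],[0,0,0],1],[[50,6.5,0],[0,0,0],1],[[50,6.5,0],[0,0,0],1],[[50,6.5,0],[0,0,0],1],[[50,6.5,40],[0,0,0],1],[[50,6.5,50],[0,0,0],1],[[50,6.5,50],[0,0,0],1],[[0,0,50],[0,0,0],1]]'
python3 - <<'E'
from h import *
plan([.465,.068,.003],axes(YK,0))
E
```

```text
time_s: 2.85
tool_pos: [0.4564, 0.0459, 0.1273]
ee_rot: [[0.29, 0.957, 0.001], [0.957, -0.29, 0.0], [0.0, 0.001, -1.0]]
wrist_force: [-0.3, 0.3, 0.7]
opening: 0.094
t 2.85 p [0.4564 0.0459 0.1273] j [-0.1479 -0.1283  2.0991  0.0003  1.1699  0.1466] open 0.094 F [-0.3  0.3  0.7]
turn rotvec [ 0.0009 -0.0004  0.0044] shift after turn mm [ 23.6   1.7 124.3] before turn [ 23.5   1.7 124.4]
```

```bash
python3 -m crank '[[[12,1,20],[0,0,0],1],[[11.5,0.7,25],[0,0,0.004],1],[[0,0,25],[0,0,0],1],[[0,0,20],[0,0,0],1],[[0,0,15],[0,0,0],1],[[0,0,8],[0,0,0],1],[[0,0,5],[0,0,0],1],[[0,0,3],[0,0,0],1],[[0,0,0],[0,0,0],1]]'
python3 - <<'E'
from h import *
plan([.465,.068,.003],axes(YK,0))
t=snapshot("top");cv2.imwrite("pics/a.png",cv2.resize(t[160:250,140:260],(800,600),interpolation=2))
E
```

```text
time_s: 3.98
tool_pos: [0.4647, 0.0656, 0.0078]
ee_rot: [[0.298, 0.954, 0.0], [0.954, -0.298, -0.0], [0.0, 0.0, -1.0]]
wrist_force: [0.3, 1.0, 0.2]
opening: 0.094
t 3.98 p [0.4647 0.0656 0.0078] j [-0.1021  0.1152  2.1195  0.      0.9063  0.2009] open 0.094 F [0.3 1.  0.2]
turn rotvec [ 0.0005 -0.0001 -0.0041] shift after turn mm [ 2.4 -0.4  4.8] before turn [ 2.4 -0.4  4.8]
```

View pics/a.png

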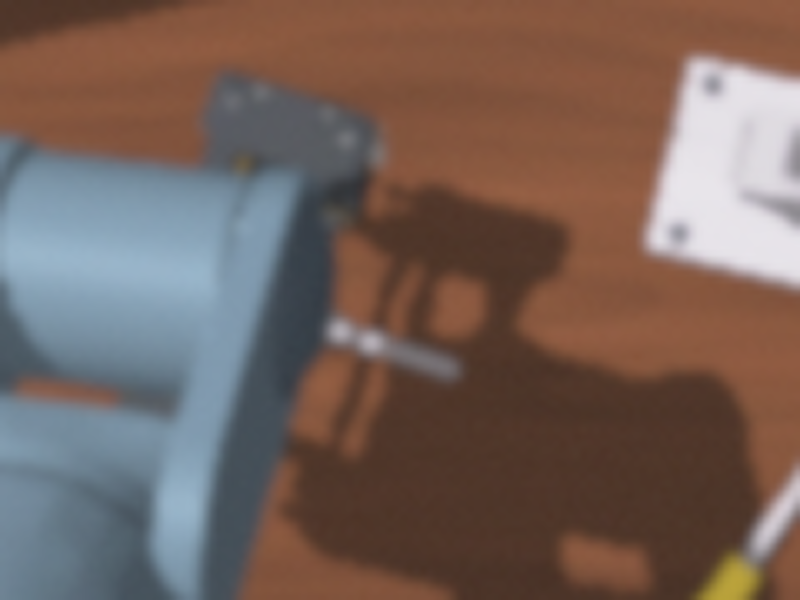

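The key's shank is undisturbed at crop (330-460,330-375), and the fingers' shadows lie either side of the handle. Closing now.

```bash
python3 -m crank '[[[2,0,4],[0,0,-0.004],1],[[0,0,0],[0,0,0],0],[[0,0,0],[0,0,0],0],[[0,0,0],[0,0,0],0],[[0,0,0],[0,0,0],0],[[0,0,0],[0,0,0],0],[[0,0,0],[0,0,0],0],[[0,0,0],[0,0,0],0]]' 40;  python3 -m crank '[[[0,0,-25],[0,0,0],0],[[0,0,-50],[0,0,0],0],[[0,0,-50],[0,0,0],0],[[0,0,-50],[0,0,0],0],[[0,0,-25],[0,0,0],0],[[0,0,0],[0,0,0],0]]'
python3 - <<'E'
from h import *
s=snapshot("side");cv2.imwrite("pics/b.png",s)
plan(FOOT+.079*SL+.07*NQ,axes(YR,45))
E
```

```text
time_s: 5.03
tool_pos: [0.4651, 0.0675, 0.0036]
ee_rot: [[0.295, 0.956, 0.0], [0.956, -0.295, -0.0], [0.0, 0.0, -1.0]]
wrist_force: [0.7, -0.2, -0.1]
opening: 0.0273
time_s: 5.78
tool_pos: [0.4664, 0.0674, 0.2057]
ee_rot: [[0.295, 0.956, 0.005], [0.956, -0.295, -0.0], [0.001, 0.005, -1.0]]
wrist_force: [0.4, 0.3, 0.3]
opening: 0.0002
t 5.83 p [0.4652 0.0675 0.2036] j [-0.0978 -0.1911  2.0065 -0.      1.3252  0.2012] open 0.0003 F [0.8 0.  0.2]
turn rotvec [ 0.0352  0.7848 -0.0822] shift after turn mm [-234.   111.4 -157.2] before turn [-265.9  135.    54.4]
```

The fingers were still closing (27 mm) when I lifted, so I missed the key. I'll check that it hasn't moved, then reopen and repeat with more closing time.

```bash
python3 - <<'E'
from h import *
im=cv2.imread("pics/b.png");c=blobs(im,(175,240,62,40));v=cv2.fitLine(c,2,0,.01,.01).ravel();k=(c[:,0]-v[2:])@v[:2]
for e in(k.min(),k.max()):print(plane("side",v[2:]+v[:2]*e,.012))
E
python3 -m crank '[[[0,0,0],[0,0,0],0.5],[[0,0,0],[0,0,0],0.5],[[0,0,0],[0,0,0],0.5],[[0,0,0],[0,0,0],0.5],[[0,0,50],[0,0,0],0.5],[[0,0,50],[0,0,0],0.5],[[0,0,50],[0,0,0],0.5],[[0,0,35],[0,0,0],0.5],[[0,0,10],[0,0,0],0.5],[[0,0,5],[0,0,0],0.5],[[0,0,0],[0,0,0],0],[[0,0,0],[0,0,0],0]]' 40
python3 -m crank '[[[0,0,0],[0,0,0],0],[[0,0,0],[0,0,0],0],[[0,0,0],[0,0,0],0],[[0,0,0],[0,0,0],0],[[0,0,0],[0,0,0],0]]'
```

```text
[0.4875 0.1375 0.012 ]
[ 0.4406 -0.0082  0.012 ]
time_s: 7.32
tool_pos: [0.4662, 0.0674, 0.0049]
ee_rot: [[0.295, 0.956, 0.003], [0.956, -0.295, -0.0], [0.001, 0.003, -1.0]]
wrist_force: [0.4, -0.5, -0.6]
opening: 0.0308
time_s: 7.95
tool_pos: [0.4658, 0.0674, 0.0043]
ee_rot: [[0.295, 0.956, 0.001], [0.956, -0.295, -0.0], [0.0, 0.001, -1.0]]
wrist_force: [-0.6, 0.1, 5.7]
opening: 0.0155
```

```bash
python3 -m crank '[[[0,0,-20],[0,0,0],0],[[0,0,-50],[0,0,0],0],[[0,0,-50],[0,0,0],0],[[0,0,-50],[0,0,0],0],[[0,0,-30],[0,0,0],0],[[0,0,0],[0,0.13,-0.014],0],[[0,0,0],[0,0.13,-0.014],0],[[0,0,0],[0,0.13,-0.014],0],[[0,0,0],[0,0.13,-0.014],0],[[0,0,0],[0,0.13,-0.014],0],[[0,0,0],[0,0.135,-0.014],0],[[0,0,0],[0,0,0],0]]'
python3 - <<'E'
from h import *
plan(FOOT+.079*SL+.07*NQ,axes(YR,45))
E
```

```text
time_s: 9.45
tool_pos: [0.464, 0.0668, 0.2014]
ee_rot: [[0.141, 0.974, 0.176], [0.694, -0.224, 0.684], [0.706, 0.026, -0.708]]
wrist_force: [0.8, -0.7, -1.6]
opening: 0.0153
t 9.45 p [0.464  0.0668 0.2014] j [-0.5553 -0.1867  2.1652  0.7432  1.4834 -0.5327] open 0.0153 F [ 0.8 -0.7 -1.6]
turn rotvec [0.0286 0.0018 0.0082] shift after turn mm [-231.8  112.5 -158.1] before turn [-233.   115.  -154.5]
```

Run:
```python
from h import *
plan(FOOT+.079*SL+.16*NQ,axes(YR,45))
plan(FOOT+.079*SL+.20*NQ,axes(YR,45))
```

```text
t 9.45 p [0.464  0.0668 0.2014] j [-0.5553 -0.1867  2.1652  0.7432  1.4834 -0.5327] open 0.0153 F [ 0.8 -0.7 -1.6]
turn rotvec [0.0286 0.0018 0.0082] shift after turn mm [-231.8  112.5 -248.1] before turn [-233.2  117.6 -244.4]
t 9.45 p [0.464  0.0668 0.2014] j [-0.5553 -0.1867  2.1652  0.7432  1.4834 -0.5327] open 0.0153 F [ 0.8 -0.7 -1.6]
turn rotvec [0.0286 0.0018 0.0082] shift after turn mm [-231.8  112.5 -288.1] before turn [-233.2  118.7 -284.4]
```

```bash
python3 -m crank '[[[0,0,-40],[0.0286,0.0018,0.008],0],[[-10,10,-50],[0,0,0],0],[[-25,15,-40],[0,0,0],0],[[-30,15,-35],[0,0,0],0],[[-35,15,-30],[0,0,0],0],[[-35,15,-25],[0,0,0],0],[[-35,15,-15],[0,0,0],0],[[-35,15,-13],[0,0,0],0],[[-27,12,0],[0,0,0],0],[[0,0,0],[0,0,0],0],[[0,0,0],[0,0,0],0]]'
python3 - <<'E'
from h import *
plan(FOOT+.079*SL+.05*NQ,axes(YR,45))
s=snapshot("side");t=snapshot("top");cv2.imwrite("pics/c.png",np.hstack([cv2.resize(s[90:270,160:340],(400,400),interpolation=2),cv2.resize(t[130:250,220:340],(400,400),interpolation=2)]))
E
```

```text
time_s: 10.82
tool_pos: [0.5035, -0.2865, 0.2162]
ee_rot: [[0.142, 0.979, 0.149], [0.693, -0.206, 0.691], [0.706, 0.005, -0.708]]
wrist_force: [-0.1, 0.1, -0.9]
opening: 0.0156
t 10.82 p [ 0.5035 -0.2865  0.2162] j [-0.9746  0.3477  1.5664  0.5517  1.7936 -0.8048] open 0.0156 F [-0.1  0.1 -0.9]
turn rotvec [0.0006 0.0008 0.0068] shift after turn mm [ -3.8  -0.5 110.7] before turn [ -3.7  -0.6 110.7]
```

View pics/c.png

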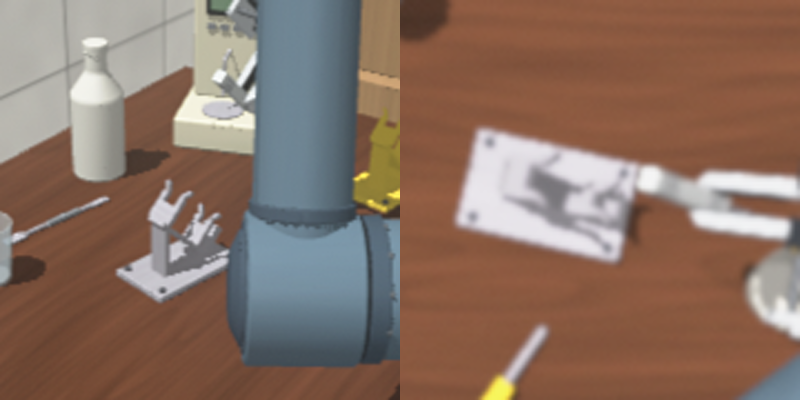

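Left crop: the gripper holds the key at (235,85), clear of everything. Right crop: the handle end is at (650,180), low-side of the rest and in line with it. Checking that against the prediction, then descending.

```bash
python3 - <<'E'
from h import *
s=bot.observe();p=np.array(s["tool_pos"]);R=np.array(s["ee_rot"])
h=p-.004*R[:,2]+.071*R[:,0];print("pred head px",proj("top",h),"in crop",(proj("top",h)-[220,130])/.3+[400,0], (proj("side",h)-[160,90])/.45)
E
python3 -m crank '[[[2,-0.5,20],[0,0,0.0068],0],[[0,0,35],[0,0,0],0],[[0,0,30],[0,0,0],0],[[0,0,20],[0,0,0],0],[[0,0,0],[0,0,0],0],[[0,0,0],[0,0,0],0]]'
python3 - <<'E'
from h import *
plan(FOOT+.085*SL-.004*NQ,axes(YR,45))
s=snapshot("side");t=snapshot("top");cv2.imwrite("pics/d.png",np.hstack([cv2.resize(s[150:240,190:280],(400,400),interpolation=2),cv2.resize(t[150:230,225:305],(400,400),interpolation=2)]))
E
```

```text
pred head px [[293.5849 182.6032]] in crop [[645.2828 175.3441]] [[217.2118  74.1847]]
time_s: 11.68
tool_pos: [0.5191, -0.2141, 0.1434]
ee_rot: [[0.149, 0.977, 0.151], [0.692, -0.212, 0.69], [0.707, 0.002, -0.708]]
wrist_force: [-0.9, 0.3, -1.5]
opening: 0.0153
t 11.68 p [ 0.5191 -0.2141  0.1434] j [-0.8876  0.3548  1.705   0.587   1.6268 -0.8092] open 0.0153 F [-0.9  0.3 -1.5]
turn rotvec [ 0.0026  0.0007 -0.    ] shift after turn mm [ 1.2 -0.5 60.8] before turn [ 1.3 -0.6 60.8]
```

View pics/d.png

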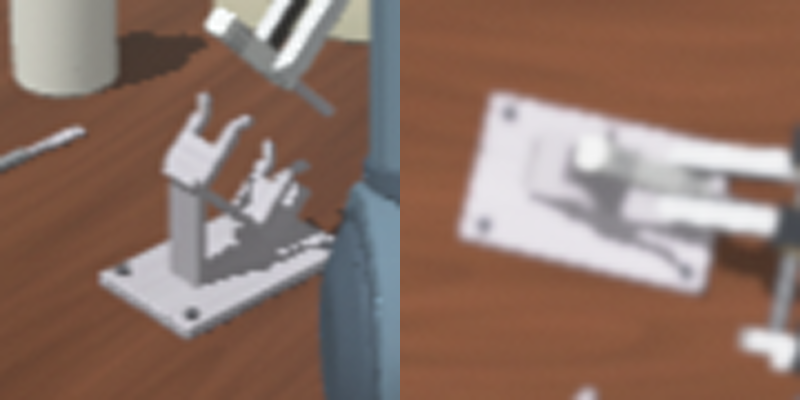

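Left crop: the key sits over the fork slots, with its handle end at (222,25) and tip at (330,112). Right crop: the handle end at (590,153) is over the high fork. Checking the lateral error numerically, then a gradual descent.

```bash
python3 - <<'E'
from h import *
s=bot.observe();p=np.array(s["tool_pos"]);R=np.array(s["ee_rot"])
c=p-.004*R[:,2]
for d in(.071,-.079):
  X=c+d*R[:,0];print((proj("side",X)-[190,150])/.225,(proj("top",X)-[225,150])*5+[400,0])
E
python3 -m crank '[[[1,-0.5,15],[0.0026,0,0],0],[[0,0,15],[0,0,0],0],[[0,0,10],[0,0,0],0],[[0,0,0],[0,0,0],0],[[0,0,0],[0,0,0],0]]'
```

```text
[[214.7935  17.8787]] [[586.0637 146.0397]]
[[326.5028 110.3953]] [[765.9037 212.5025]]
time_s: 12.4
tool_pos: [0.5245, -0.1851, 0.1152]
ee_rot: [[0.149, 0.978, 0.148], [0.691, -0.21, 0.692], [0.707, -0.001, -0.707]]
wrist_force: [-0.6, 0.6, -1.2]
opening: 0.016
```

```bash
python3 -m crank '[[[0,0,6],[0,0,0],0],[[0,0,5],[0,0,0],0],[[0,0,0],[0,0,0],0]]'; python3 -m crank '[[[0,0,4],[0,0,0],0],[[0,0,2],[0,0,0],0],[[0,0,0],[0,0,0],0]]'
python3 - <<'E'
from h import *
plan(FOOT+.085*SL-.004*NQ,axes(YR,45))
E
```

```text
time_s: 12.78
tool_pos: [0.5257, -0.1768, 0.1069]
ee_rot: [[0.15, 0.978, 0.147], [0.69, -0.21, 0.692], [0.708, -0.002, -0.706]]
wrist_force: [-0.1, 0.2, -1.6]
opening: 0.0155
time_s: 13.15
tool_pos: [0.5267, -0.173, 0.1029]
ee_rot: [[0.149, 0.978, 0.147], [0.691, -0.21, 0.692], [0.707, -0.002, -0.707]]
wrist_force: [0.2, -1.3, -0.8]
opening: 0.0157
t 13.15 p [ 0.5267 -0.173   0.1029] j [-0.8331  0.378   1.7633  0.6124  1.5367 -0.8155] open 0.0157 F [ 0.2 -1.3 -0.8]
turn rotvec [-0.0014 -0.0005 -0.0009] shift after turn mm [0.3 0.7 2.6] before turn [0.3 0.7 2.6]
```

Free so far. Last few mm with force checks.

```bash
python3 -m crank '[[[0,0.5,1.5],[0,0,0],0],[[0,0,0],[0,0,0],0]]'|grep -E "pos|force"; python3 -m crank '[[[0,0,1.5],[0,0,0],0],[[0,0,0],[0,0,0],0]]'|grep -E "pos|force";python3 -m crank '[[[0,0,1],[0,0,0],0],[[0,0,0],[0,0,0],0]]'|grep -E "pos|force"
python3 - <<'E'
from h import *
plan(FOOT+.079*SL-.004*NQ,axes(YR,45))
s=snapshot("side");cv2.imwrite("pics/e.png",s)
E
```

```text
tool_pos: [0.5276, -0.1724, 0.1021]
wrist_force: [-1.2, -0.9, -0.8]
tool_pos: [0.5277, -0.1723, 0.102]
wrist_force: [-5.2, -3.7, 5.4]
tool_pos: [0.5277, -0.1723, 0.102]
wrist_force: [-6.8, -7.1, 8.5]
t 13.9 p [ 0.5277 -0.1723  0.102 ] j [-0.8308  0.3792  1.7629  0.6124  1.5335 -0.8156] open 0.0156 F [-6.8 -7.1  8.5]
turn rotvec [-0.0013  0.0013  0.0004] shift after turn mm [-5.6 -0.1  1.4] before turn [-5.6 -0.1  1.4]
```

```bash
python3 -m crank '[[[0,-1,-2],[0,0,0],0],[[0,0,0],[0,0,0],0]]'|grep -E "pos|force"; python3 -m crank '[[[-3,0,0],[0,0,0],0],[[-2,0,0],[0,0,0],0],[[0,0,0],[0,0,0],0]]'|grep -E "pos|force";python3 -m crank '[[[-1.5,0,0],[0,0,0],0],[[0,0,0],[0,0,0],0]]'|grep -E "pos|force";python3 -m crank '[[[-1.5,0,0],[0,0,0],0],[[0,0,0],[0,0,0],0]]'|grep -E "pos|force"
python3 - <<'E'
from h import *
plan(FOOT+.079*SL-.004*NQ,axes(YR,45))
s=snapshot("side");t=snapshot("top");cv2.imwrite("pics/e.png",np.hstack([cv2.resize(s[150:240,190:280],(400,400),interpolation=2),cv2.resize(t[150:230,225:305],(400,400),interpolation=2)]))
E
```

```text
tool_pos: [0.5267, -0.1722, 0.102]
wrist_force: [-3.3, -4.6, 2.6]
tool_pos: [0.5265, -0.1753, 0.0989]
wrist_force: [-1.1, -1.3, 5.3]
tool_pos: [0.5265, -0.1756, 0.0985]
wrist_force: [-0.9, 0.5, 8.2]
tool_pos: [0.5265, -0.1758, 0.0984]
wrist_force: [0.9, 3.6, 11.3]
t 15.07 p [ 0.5265 -0.1758  0.0984] j [-0.8384  0.3906  1.759   0.6145  1.5364 -0.8262] open 0.0153 F [ 0.9  3.6 11.3]
turn rotvec [-0.0007 -0.0066  0.0012] shift after turn mm [-0.5  0.3  1.4] before turn [-0.5  0.3  1.4]
```

View pics/e.png

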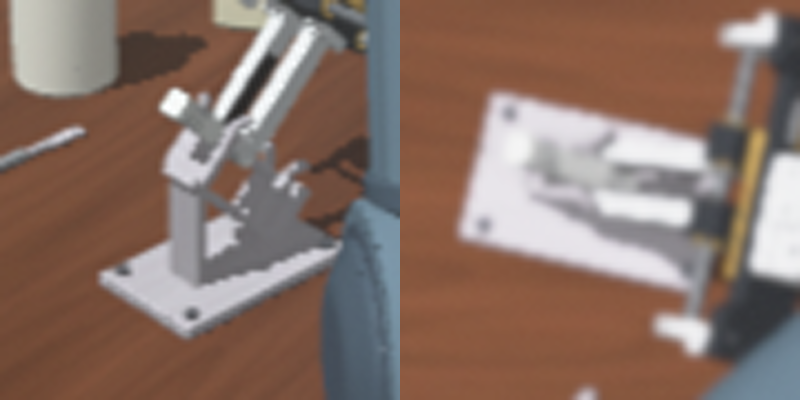

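The key sits in both forks, with its handle end past the high fork at side crop (178,105). The tip has met resistance 0.5 mm from the predicted home position. Releasing and backing off square to the slope.

```bash
python3 -m crank '[[[1.5,0,0],[0,0,0],0],[[0,0,0],[0,0,0],0.4],[[0,0,0],[0,0,0],0.4],[[0,0,0],[0,0,0],0.4],[[0,0,0],[0,0,0],0.4],[[0,0,-15],[0,0,0],0.4],[[0,0,-40],[0,0,0],0.4],[[0,0,-50],[0,0,0],0.4],[[0,0,-50],[0,0,0],0.4],[[0,0,-40],[0,0,0],0.4],[[0,0,0],[0,0,0],0.4]]'
python3 - <<'E'
from h import *
H=FOOT+.15*SL
plan(H-.039*SL,axes(YR,-45))
plan(H+.1*SL,axes(YR,-45))
s=snapshot("side");t=snapshot("top");cv2.imwrite("pics/f.png",np.hstack([cv2.resize(s[150:240,190:280],(400,400),interpolation=2),cv2.resize(t[150:230,225:305],(400,400),interpolation=2)]))
for d in(0,.1,.104,.15):print(d,(proj("side",FOOT+d*SL)-[190,150]+.5)/.225,(proj("top",FOOT+d*SL)-[225,150]+.5)*5+[400,0])
E
```

```text
time_s: 16.55
tool_pos: [0.4972, -0.3142, 0.2376]
ee_rot: [[0.149, 0.977, 0.152], [0.694, -0.213, 0.688], [0.704, 0.003, -0.71]]
wrist_force: [0.6, 1.2, -0.7]
opening: 0.0377
t 16.55 p [ 0.4972 -0.3142  0.2376] j [-1.0058  0.358   1.5107  0.5416  1.8431 -0.8002] open 0.0377 F [ 0.6  1.2 -0.7]
turn rotvec [ 0.0036 -1.5666 -0.0027] shift after turn mm [195.9  -0.1 -33.1] before turn [ 33.9  -0.9 195.8]
t 16.55 p [ 0.4972 -0.3142  0.2376] j [-1.0058  0.358   1.5107  0.5416  1.8431 -0.8002] open 0.0377 F [ 0.6  1.2 -0.7]
turn rotvec [ 0.0036 -1.5666 -0.0027] shift after turn mm [ 195.9   -0.1 -172.1] before turn [172.9  -0.8 195.2]
0 [[286.4959 190.3938]] [[692.3507 207.9172]]
0.1 [[211.7271 135.0088]] [[577.0662 166.7126]]
0.104 [[208.55   132.6553]] [[572.1292 164.948 ]]
0.15 [[170.8874 104.7568]] [[513.3627 143.9438]]
```

View pics/f.png

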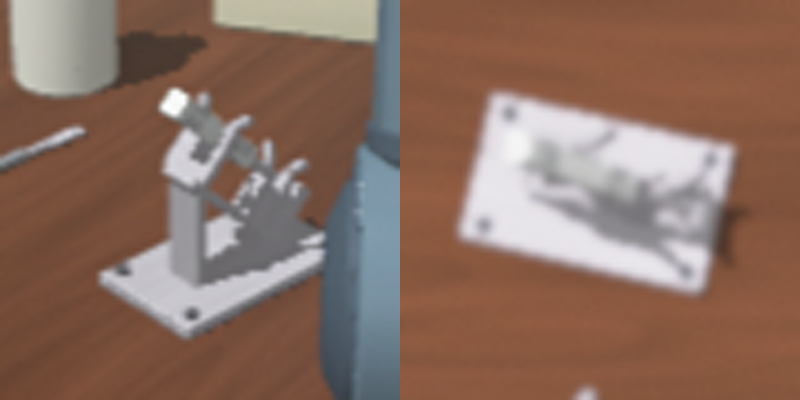

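The key lies in the rest: its handle end is at side (175,104) and top (517,147), against (171,105) and (513,144) predicted for home. Now I'll turn the tool in line with the key from the handle side.

```bash
python3 -m crank '[[[0,0,-40],[0,-0.174,0],0.4],[[0,0,-30],[0,-0.174,0],0.4],[[0,0,0],[0,-0.174,0],0.4],[[0,0,0],[0,-0.174,0],0.4],[[0,0,0],[0,-0.174,0],0.4],[[0,0,0],[0,-0.174,0],0.4],[[0,0,-20],[0,-0.174,0],0.4],[[0,0,-30],[0,-0.174,0],0.4],[[0,0,-30],[0,-0.174,0],0.4],[[0,0,-40],[0,0,0],0.4],[[0,0,-30],[0,0,0],0.4],[[0,0,0],[0,0,0],0.4]]'
python3 - <<'E'
from h import *
H=FOOT+.15*SL
plan(H+.08*SL,axes(YR,-45))
E
```

```text
time_s: 18.15
tool_pos: [0.5059, -0.2718, 0.4087]
ee_rot: [[0.146, 0.978, -0.146], [0.696, -0.206, -0.688], [-0.703, -0.001, -0.711]]
wrist_force: [0.5, -0.3, 0.4]
opening: 0.0376
t 18.15 p [ 0.5059 -0.2718  0.4087] j [-0.3489 -0.0608  1.6644 -0.7777  1.4489 -0.078 ] open 0.0376 F [ 0.5 -0.3  0.4]
turn rotvec [ 0.0023 -0.0053  0.0033] shift after turn mm [286.2   0.3  -0.5] before turn [286.2   1.2   1. ]
```

```bash
python3 -m crank '[[[45,0,0],[0.0023,-0.005,0.003],0.4],[[50,0,0],[0,0,0],0.4],[[50,0,0],[0,0,0],0.4],[[50,0,0],[0,0,0],0.4],[[50,0,0],[0,0,0],0.4],[[30,0,0],[0,0,0],0.4],[[11,0,0],[0,0,0],0.4],[[0,0,0],[0,0,0],0.4],[[0,0,0],[0,0,0],0.4]]'
python3 - <<'E'
from h import *
H=FOOT+.15*SL
plan(H-.036*SL,axes(YR,-45))
E
```

```text
time_s: 19.27
tool_pos: [0.5483, -0.0765, 0.2075]
ee_rot: [[0.152, 0.977, -0.151], [0.691, -0.215, -0.69], [-0.707, 0.0, -0.707]]
wrist_force: [0.2, 0.5, 0.2]
opening: 0.0373
t 19.27 p [ 0.5483 -0.0765  0.2075] j [ 0.0072  0.218   1.7435 -0.7681  1.4457  0.431 ] open 0.0373 F [0.2 0.5 0.2]
turn rotvec [-0.0028 -0.0003 -0.0035] shift after turn mm [  2.7  -0.1 114.5] before turn [  2.6   0.2 114.5]
```

```bash
python3 -m crank '[[[2,0,20],[-0.0028,0,-0.0035],0.4],[[0,0,30],[0,0,0],0.4],[[0,0,30],[0,0,0],0.4],[[0,0,20],[0,0,0],0.4],[[0,0,10],[0,0,0],0.4],[[0,0,4],[0,0,0],0.4],[[0,0,0],[0,0,0],0.4],[[0,0,0],[0,0,0],0.4]]'
python3 - <<'E'
from h import *
H=FOOT+.15*SL
plan(H-.036*SL,axes(YR,-45))
s=snapshot("side");t=snapshot("top");cv2.imwrite("pics/g.png",np.hstack([cv2.resize(s[150:240,190:280],(400,400),interpolation=2),cv2.resize(t[150:230,225:305],(400,400),interpolation=2)]))
E
```

```text
time_s: 20.27
tool_pos: [0.532, -0.1527, 0.1252]
ee_rot: [[0.148, 0.978, -0.148], [0.692, -0.209, -0.691], [-0.707, -0.0, -0.707]]
wrist_force: [0.2, -0.2, 0.8]
opening: 0.0381
t 20.27 p [ 0.532  -0.1527  0.1252] j [-0.126   0.2745  1.8476 -0.8381  1.2454  0.4602] open 0.0381 F [ 0.2 -0.2  0.8]
turn rotvec [ 0.001  -0.0003  0.0013] shift after turn mm [-0.4 -0.2  1.2] before turn [-0.4 -0.2  1.2]
```

View pics/g.png

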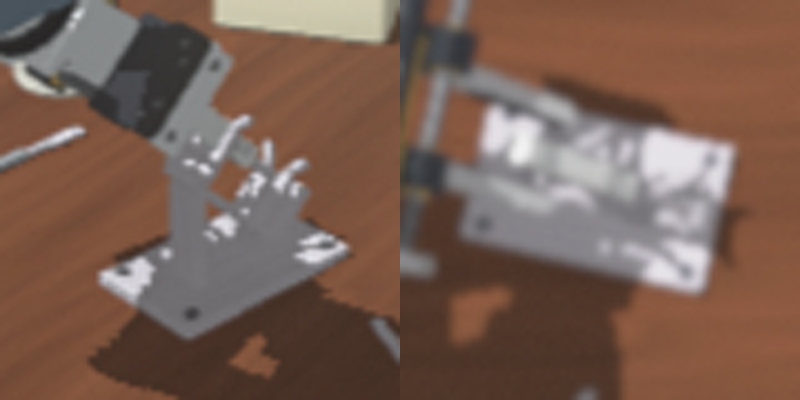

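The fingers straddle the handle end, at top (525,150). Closing.

```bash
python3 -m crank '[[[0,0,0],[0,0,0],0],[[0,0,0],[0,0,0],0],[[0,0,0],[0,0,0],0],[[0,0,0],[0,0,0],0],[[0,0,0],[0,0,0],0]]' 55;  python3 - <<'E'
from h import *
plan([0,0,0],axes(YR,-45))
E
```

```text
time_s: 21.0
tool_pos: [0.5314, -0.153, 0.1246]
ee_rot: [[0.147, 0.978, -0.149], [0.692, -0.209, -0.691], [-0.707, -0.001, -0.707]]
wrist_force: [-0.3, 0.6, 0.4]
opening: 0.0156
t 21.0 p [ 0.5314 -0.153   0.1246] j [-0.1267  0.2749  1.8483 -0.838   1.2453  0.4602] open 0.0156 F [-0.3  0.6  0.4]
turn rotvec [-0.0002 -0.0003  0.0016] shift after turn mm [ 114.9 -551.7   61.4] before turn [ 115.7 -551.5   61.6]
```

```bash
python3 -m crank '[[[-10,0,0],[0,0,0],0],[[-30,0,0],[0,0,0],0],[[-40,0,0],[0,0,0],0],[[-40,0,-30],[0,0,0],0],[[-40,0,-40],[0,0,0],0],[[-40,0,-40],[0,0,0],0],[[0,0,-30],[0,0.157,0],0],[[0,0,0],[0,0.157,0],0],[[0,0,0],[0,0.157,0],0],[[0,0,0],[0,0.157,0],0],[[0,0,0],[0,0.157,0],0],[[0,0,0],[0,0,0],0]]';  python3 - <<'E'
from h import *
plan([.6707,.1686,.36],axes(YR,0))
E
```

```text
time_s: 22.5
tool_pos: [0.5218, -0.197, 0.3647]
ee_rot: [[0.213, 0.977, -0.003], [0.977, -0.213, -0.001], [-0.001, -0.002, -1.0]]
wrist_force: [0.3, -0.3, -2.1]
opening: 0.0158
t 22.5 p [ 0.5218 -0.197   0.3647] j [-0.5631 -0.0566  1.5953 -0.0021  1.6047 -0.3481] open 0.0158 F [ 0.3 -0.3 -2.1]
turn rotvec [-0.0024  0.0014 -0.0032] shift after turn mm [388.7  68.7   4.7] before turn [388.9  67.4   4. ]
```

```bash
python3 -m crank '[[[40,7,0],[-0.0024,0.0014,-0.003],0],[[45,8,0],[0,0,0],0],[[50,9,0],[0,0,0],0],[[50,9,0],[0,0,0],0],[[50,9,0],[0,0,0],0],[[50,9,0],[0,0,0],0],[[50,9,0],[0,0,0],0],[[35,6,0],[0,0,0],0],[[18.7,2.7,0],[0,0,0],0],[[0,0,0],[0,0,0],0],[[0,0,0],[0,0,0],0]]';  python3 - <<'E'
from h import *
plan([.6707,.1686,.34],axes(YR,0))
s=snapshot("side");t=snapshot("top");cv2.imwrite("pics/s2.png",s);cv2.imwrite("pics/t2.png",t)
cv2.imwrite("pics/i.png",np.hstack([cv2.resize(s[140:220,70:150],(400,400),interpolation=2),cv2.resize(t[80:160,90:170],(400,400),interpolation=2)]))
p=np.array(bot.observe()["tool_pos"]);R=np.array(bot.observe()["ee_rot"])
for d in(-.03,0,.1145):
  X=p+d*R[:,2];print((proj("side",X)-[70,140]+.5)*5,(proj("top",X)-[90,80]+.5)*5+[400,0])
E
```

```text
time_s: 23.88
tool_pos: [0.6701, 0.1705, 0.3655]
ee_rot: [[0.207, 0.978, 0.001], [0.978, -0.207, 0.0], [0.0, 0.001, -1.0]]
wrist_force: [0.0, -0.6, -0.7]
opening: 0.0154
t 23.88 p [0.6701 0.1705 0.3655] j [ 0.0855  0.2658  1.2469 -0.      1.6278  0.2944] open 0.0154 F [ 0.  -0.6 -0.7]
turn rotvec [ 0.001  -0.0003  0.003 ] shift after turn mm [-1.7  0.9 25.5] before turn [-1.7  0.9 25.5]
[[ 144.2735 -143.563 ]] [[447.2307  77.9169]]
[[154.193  -80.1891]] [[477.0559 103.0169]]
[[189.4916 145.3259]] [[572.5514 183.3831]]
```

View pics/i.png

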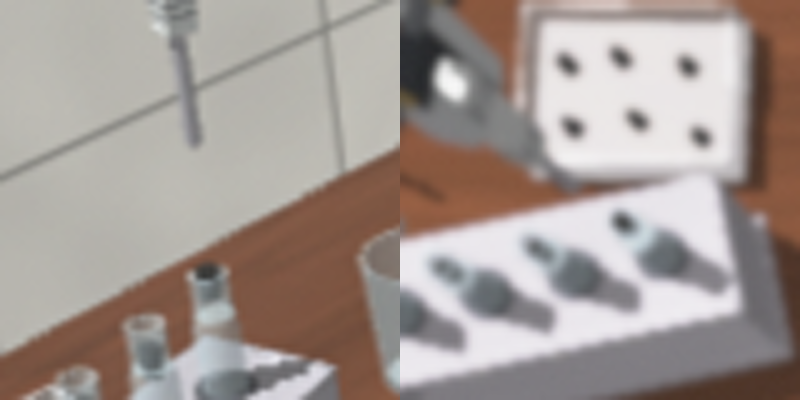

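Left crop: the key hangs upright with its tip at (195,146), and the stopper's dark top is at (208,268). Right crop: tip about (573,185), stopper about (625,220). I'll measure both properly, using an image difference for the tip and a dark mask for the stopper.

Run:
```python
from h import *
I={n:(cv2.imread(f"pics/{n}0.png"),cv2.imread(f"pics/{n[0]}2.png")) for n in("side","top")}
# stopper dark blob (start images)
P={}
for n,(x,y,w,h) in(("side",(105,188,14,12)),("top",(126,117,16,14))):
    g=cv2.cvtColor(I[n][0],cv2.COLOR_BGR2GRAY)[y:y+h,x:x+w]
    m=(g<70).astype(np.uint8);k,l,st,ce=cv2.connectedComponentsWithStats(m);i=1+st[1:,4].argmax();P[n]=ce[i]+[x,y];print(n,"stopper",P[n],st[i],g.min());print(g if n=="top" else "")
print(tri(P["side"],P["top"]))
for n,(x,y,w,h) in(("side",(95,140,30,40)),("top",(105,95,32,30))):
    d=cv2.absdiff(*I[n]).max(2)[y:y+h,x:x+w];m=(d>22)
    print(n)
    for r in range(0,h):
        q=np.flatnonzero(m[r]); 
        if len(q):print(r+y,q[0]+x,q[-1]+x,len(q),end=" | ")
    print()
```

```text
side stopper [110.875 193.875] [5 5 3 3 8] 56
Traceback (most recent call last):
ValueError: attempt to get argmax of an empty sequence
```

Run:
```python
from h import *
I={n:(cv2.imread(f"pics/{n}0.png"),cv2.imread(f"pics/{n[0]}2.png")) for n in("side","top")}
for n,(x,y,w,h) in(("side",(103,186,18,18)),("top",(128,118,18,16))):
    print(n,x,y);print(cv2.cvtColor(I[n][0],cv2.COLOR_BGR2GRAY)[y:y+h,x:x+w])
for n,(x,y,w,h) in(("side",(98,140,20,34)),("top",(112,105,22,18))):
    d=cv2.absdiff(*I[n]).max(2)[y:y+h,x:x+w]
    print("diff",n,x,y);print(d if n=="top" else d[10:])
```

```text
side 103 186
[[174 174 175 175 175 174 175 174 174 173 173 171 158 131 115  96  90  89]
 [174 174 174 174 174 174 175 174 174 172 158 134 124  99  93  89  89  91]
 [173 173 173 174 174 174 174 174 165 147 125 100  97  91  91  90  91  93]
 [173 173 173 173 174 174 171 160 130 105  97  91  92  91  91  90  92  94]
 [172 173 174 174 171 160 132 111  97  90  91  91  90  90  92  93  93  93]
 [173 173 172 160 132 111  98  91  90  90  91  91  91  93  93  93  92  90]
 [170 159 133 112  98  90  87  82  77  79  90  98  96  93  92  90  89  87]
 [132 113  99  92  93  91  73  64  61  62  87 117 116  93  90  88  87  87]
 [ 98  92  91  93 118 129  78  57  56  57  85 127 134  93  87  87  88  87]
 [ 91  92  91  96 135 158  96  66  63  75 108 129 113  89  88  89  90  88]
 [ 92  91  91  91 114 142 140 137 129 110 102 114 108  93  89  89  89  90]
 [ 91  90  90  89 102 129 136 125 116 103  98 113 116  96  89  89  90  91]
 [ 90  90  88  89 102 124 134 120 108 100  99 115 120  96  90  90  91  91]
 [ 88  90  91  89  96 120 137 121 108 102 108 125 127 100  89  90  90  91]
 [ 89  90  90  89  93 117 142 133 129
[... 3998 characters left out ...]
3  31  17   7   1   1   0   2
    2   1   2   2]
 [  1   2   1   1   2   3   6  14  17  13   8  13  19  20  12   3   1   2
    2   1   1   2]
 [  1   3   1   1   2   0   1   2   1  13  28  40  45  39  25   9   3   1
    2   2   1   1]
 [  1   1   2   1   1   1   1   1   2   7  18  29  33  28  14   4   1   2
    2   1   2   2]
 [  1   2   1   1   1   3   1   2   1   1   4   7   9   5   2   2   2   2
    2   1   2   2]
 [  1   3   2   1   2   1   2   1   1   2   1   1   2   2   2   2   2   2
    2   1   1   1]
 [  0   3   1   2   2   1   1   1   1   2   3   3   3   1   2   2   1   1
    1   1   1   3]
 [  2   3   1   1   3   2   3   3   2   1   1   2   2   1   2   1   1   1
    1   2   3   2]]
```

Run:
```python
from h import *
p=np.array(bot.observe()["tool_pos"]);R=np.array(bot.observe()["ee_rot"])
T,e=tri((108.65,168.6),(124.0,117.2));S,e2=tri((110.9,193.0),(134.2,124.1))
print("tip",T,e,"fk",p+R[:,2]*.1145);print("stop",S,e2)
for q in((134.2,124.1),(134.0,123.9),(134.5,124.4)):print(plane("top",q,.181))
print("move tip->stopper (tool mm)",R.T@(S-T)*1e3)
# where would the tip be seen lowered straight to z .183?
d=np.array([0,0,.183-T[2]]);print(proj("side",T+d),proj("top",T+d))
```

```text
tip [0.6674 0.1695 0.252 ] 0.0008650113833262526 fk [0.6705 0.1702 0.2513]
stop [0.6715 0.1689 0.1822] 0.0026995298045711944
[0.6708 0.1684 0.181 ]
[0.6713 0.1689 0.181 ]
[0.67   0.1675 0.181 ]
move tip->stopper (tool mm) [ 0.2528  4.1078 69.8292]
[[112.3822 193.4979]] [[133.4605 125.1582]]
```

```bash
python3 -m crank '[[[0.7,3.4,15],[0,0,0],0],[[0,0,20],[0,0,0],0],[[0,0,15],[0,0,0],0],[[0,0,5],[0,0,0],0],[[0,0,0],[0,0,0],0],[[0,0,0],[0,0,0],0]]';  python3 - <<'E'
from h import *
s=snapshot("side");t=snapshot("top");cv2.imwrite("pics/s3.png",s);cv2.imwrite("pics/t3.png",t)
a,b=cv2.imread("pics/side0.png"),cv2.imread("pics/top0.png")
d=cv2.absdiff(a,s).max(2);print("side diff x100 y180");print(d[180:196,100:120])
d=cv2.absdiff(b,t).max(2);print("top diff x118 y112");print(d[112:128,118:142])
cv2.imwrite("pics/k.png",np.hstack([cv2.resize(s[165:205,90:130],(400,400),interpolation=2),cv2.resize(t[100:140,110:150],(400,400),interpolation=2)]))
E
```

```text
time_s: 24.72
tool_pos: [0.6743, 0.1716, 0.3114]
ee_rot: [[0.206, 0.978, 0.003], [0.978, -0.206, 0.001], [0.002, 0.003, -1.0]]
wrist_force: [0.2, 0.9, -1.1]
opening: 0.0156
side diff x100 y180
[[11 10 11 11 11 11  8 11 35 57 40  0 10 12 11 11 11 10 11 10]
 [10 11 10 11 10 11  8  7 32 53 42  4 11 11 10 11 11 11 10 11]
 [10 11 11 11 11 11 10  4 29 51 47 13 11 12 11 10 12 10 11 10]
 [11 11 11 11 11 11 11  7 22 47 48 15 10 11 11 10 10 11 11 10]
 [10 11 11 10 11 11 11  8 16 43 52 21 10 11 10 11 11  9 11 10]
 [11 10 10 10 11 12 12  9 10 39 56 30 10 12 10 11 10 10  8  7]
 [11 11  9 10 10 10 12  9  8 36 55 31 10 12 11 10  8  9  7  6]
 [10 11 10 10 10 10 11  8  6 32 52 38  1 10 10  8  7  7  6  7]
 [11 10 10 11 10 11 11 10  2 20 35 23  5  9  8  7  7  7  7  7]
 [10 11 10 10 10 10 11 12 10  5  2  3  9  8  7  6  7  7  8  9]
 [10 11 10 10 11 11  9 10 11  9  8  7  8  7  7  8  9  8  7  8]
 [11 11 10 11 11 10 10  8  7  8  7  7  7  7  7  7  7  7  8  7]
 [11 11 11 11 10  8  8  8  8  7  5  5  6  7  7  7  8  8  7  7]
 [11 11 10  9  7  8  8  7  7  6  3  5  5  4  7  8  7  6  7  7]
 [11  7  9  7  8  7  8  9
[... 1037 characters left out ...]
 1   1   0   2   3   2   2   3  10  32  62  90  98  73  36   9   2
    2   2   1   2   1   1]
 [  3   3   2   2   1   2   1   0   3   4  12  30  57  79  77  38   8   3
    2   1   1   1   1   1]
 [  1   1   1   0   1   1   1   1   2   2   4   9  20  40  43  25   6   1
    1   2   1   1   2   1]
 [  1   2   2   1   1   1   1   2   2   1   2   3   6  13  13   7   2   3
    2   2   2   1   2   1]
 [  1   1   2   1   1   1   1   2   1   1   1   2   2   3   3   1   2   1
    3   1   2   1   3   1]
 [  2   2   1   1   2   1   2   1   1   1   2   2   1   1   3   2   2   2
    2   2   2   1   1   0]
 [  3   1   1   1   1   1   1   1   1   1   1   1   1   1   2   1   2   1
    2   1   1   2   2   1]]
```

View pics/k.png

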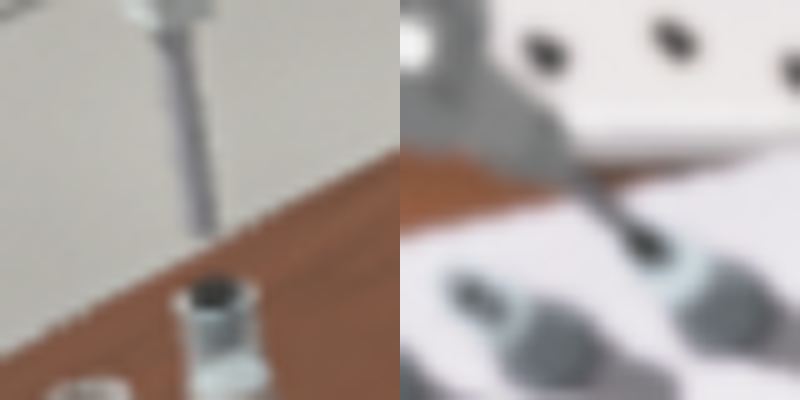

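Left crop: the tip at (205,235) is directly over the stopper at (212,292). Extrapolated down, its axis column is 110.95 against the stopper's 110.9. The top view agrees to about 0.6 mm. Lowering with force checks.

```bash
f(){ grep -E "pos|force"; }; python3 -m crank '[[[0,0,4],[0,0,0],0],[[0,0,2],[0,0,0],0],[[0,0,0],[0,0,0],0]]'|f; python3 -m crank '[[[0,0,2],[0,0,0],0],[[0,0,2],[0,0,0],0]]'|f; python3 -m crank '[[[0,0,2],[0,0,0],0],[[0,0,2],[0,0,0],0]]'|f; python3 -m crank '[[[0,0,2],[0,0,0],0],[[0,0,2],[0,0,0],0]]'|f
```

```text
tool_pos: [0.6738, 0.1715, 0.304]
wrist_force: [0.0, 1.3, -1.9]
tool_pos: [0.674, 0.1715, 0.3004]
wrist_force: [-0.6, -0.9, -1.2]
tool_pos: [0.674, 0.1715, 0.2963]
wrist_force: [-0.5, 0.4, -1.4]
tool_pos: [0.6741, 0.1716, 0.2949]
wrist_force: [-2.7, -0.2, 7.7]
```

```bash
f(){ grep -E "pos|force"; }; for i in 1; do python3 -m crank '[[[0,0,2],[0,0,0],0],[[0,0,2],[0,0,0],0]]'|f; python3 -m crank '[[[0,0,2],[0,0,0],0],[[0,0,2],[0,0,0],0]]'|f; python3 -m crank '[[[0,0,2],[0,0,0],0],[[0,0,2],[0,0,0],0]]'|f; done
```

```text
tool_pos: [0.6741, 0.1716, 0.2913]
wrist_force: [-2.7, -0.4, 7.4]
tool_pos: [0.6742, 0.1716, 0.2873]
wrist_force: [-2.8, -1.3, 6.7]
tool_pos: [0.6742, 0.1716, 0.2832]
wrist_force: [-3.4, 0.1, 6.1]
```

```bash
f(){ grep -E "pos|force"; }; python3 -m crank '[[[0,0,1.5],[0,0,0],0],[[0,0,1.5],[0,0,0],0]]'|f; python3 -m crank '[[[0,0,1],[0,0,0],0],[[0,0,1],[0,0,0],0]]'|f;  python3 -m crank '[[[0,0,1],[0,0,0],0],[[0,0,0],[0,0,0],0]]'|f
```

```text
tool_pos: [0.6742, 0.1716, 0.2802]
wrist_force: [-3.3, -0.4, 6.2]
tool_pos: [0.6743, 0.1716, 0.2793]
wrist_force: [-4.2, -0.5, 13.4]
tool_pos: [0.6743, 0.1717, 0.2792]
wrist_force: [-5.1, -1.8, 12.3]
```

```bash
f(){ grep -E "pos|force"; }; python3 -m crank '[[[0,0,1],[0,0,0],0],[[0,0,0],[0,0,0],0]]'|f; python3 -m crank '[[[0,0,1.5],[0,0,0],0],[[0,0,0],[0,0,0],0]]'|f; python3 -m crank '[[[0,0,1.5],[0,0,0],0],[[0,0,0],[0,0,0],0]]'|f
python3 - <<'E'
from h import *
s=bot.observe();print(s["ee_rot"],s["moment"],s["opening"])
E
```

```text
tool_pos: [0.6744, 0.1717, 0.2792]
wrist_force: [-5.0, -0.4, 15.8]
tool_pos: [0.6745, 0.1717, 0.279]
wrist_force: [-6.0, -0.6, 19.2]
tool_pos: [0.6746, 0.1719, 0.2788]
wrist_force: [-7.8, -1.0, 23.4]
[[ 0.2061  0.9785  0.0067]
 [ 0.9785 -0.2061  0.0015]
 [ 0.0028  0.0062 -1.    ]] [-0.2769  2.4992  0.0191] 0.015712382247089676
```

At home depth the resistance rises stiffly to 23 N, well above the 8 N friction, with the tip at z≈0.164. So the stopper is on its stop. Withdrawing straight up.

```bash
python3 -m crank '[[[0,0,-5],[0,0,0],0],[[0,0,-10],[0,0,0],0],[[0,0,-20],[0,0,0],0],[[0,0,-30],[0,0,0],0],[[0,0,-30],[0,0,0],0],[[0,0,0],[0,0,0],0],[[0,0,0],[0,0,0],0]]'
python3 - <<'E'
from h import *
s=snapshot("side");t=snapshot("top");cv2.imwrite("pics/s4.png",s);cv2.imwrite("pics/t4.png",t)
print(cv2.cvtColor(s,cv2.COLOR_BGR2GRAY)[190:206,104:120]); print(cv2.cvtColor(cv2.imread("pics/side0.png"),cv2.COLOR_BGR2GRAY)[190:214,72:98])
H=FOOT+.15*SL
plan(H-.0355*SL+.15*NQ,axes(YR,-45))
plan([.5218,-.197,.37],axes(YR,0))
E
```

```text
time_s: 29.08
tool_pos: [0.6736, 0.1714, 0.3641]
ee_rot: [[0.207, 0.978, -0.0], [0.978, -0.207, 0.001], [0.001, -0.001, -1.0]]
wrist_force: [0.1, -0.1, -1.7]
opening: 0.0155
[[182 183 183 180 168 139 117 102  95  96  96  96  96  96  99 100]
 [183 181 168 139 116 102  95  95  96  95  96  97  97  99  98  97]
 [168 140 119 102  96  99 102 108 112 113 109 101  98  98  96  94]
 [118 104  97  99 116 137 142 135 141 162 162 126  97  94  93  92]
 [ 97  96  98 125 148 130 126 130 141 161 170 143  99  91  93  93]
 [ 97  95 100 143 172 134 123 130 147 168 163 120  95  93  94  94]
 [ 97  95  96 120 150 153 156 159 158 158 150 116  97  94  95  94]
 [ 96  95  94 108 135 148 149 148 149 152 148 125 101  95  95  95]
 [ 94  93  96 106 133 146 139 127 118 121 130 126 101  96  96  96]
 [ 95  95  95 100 126 144 128 115 107 103 112 117 103  95  96  96]
 [ 95  95  95  97 124 147 129 115 106 100 109 121 110  96  95  95]
 [ 96  97  98 100 124 151 137 116 106 100 106 133 137 101  95  95]
 [ 97  99  99  99 123 158 150 118 105  99 110 144 156 112  95  96]
 [ 98  99  97  97 129 176 177 134 114 117 143 159 141 1
[... 2515 characters left out ...]
  89  89  89  89 103 126 130]
 [ 86  86  87  88  87  87  86  86  83  82  82  83  85  88  90  89  88  88
   89  89  90  90  89 102 134 145]
 [ 87  87  87  87  87  85  84  82  82  86  88  94 111 121 123 117 102  90
   88  89  90  90  89 102 149 174]]
t 29.18 p [0.6733 0.1713 0.3632] j [0.086  0.2763 1.2384 0.0009 1.6291 0.2941] open 0.0158 F [ 0.3 -0.4 -1.6]
turn rotvec [-0.0007 -0.7857  0.0046] shift after turn mm [-227.2  -70.2  414. ] before turn [-453.2  -71.6  132.2]
t 29.18 p [0.6733 0.1713 0.3632] j [0.086  0.2763 1.2384 0.0009 1.6291 0.2941] open 0.0158 F [ 0.3 -0.4 -1.6]
turn rotvec [-0.0023 -0.0003  0.0039] shift after turn mm [-392.   -70.6   -6.8] before turn [-391.7  -72.2   -6.8]
```

```bash
python3 -m crank '[[[-35,-6,-2],[-0.0023,0,0.0039],0],[[-45,-8,-2],[0,0,0],0],[[-50,-9,-2],[0,0,0],0],[[-50,-9,0],[0,0,0],0],[[-50,-9,0],[0,0,0],0],[[-50,-9,0],[0,0,0],0],[[-50,-9,0],[0,0,0],0],[[-40,-7,0],[0,0,0],0],[[-22,-4.6,0],[0,0,0],0],[[0,0,0],[0,0,0],0]]'; python3 -m crank '[[[0,0,0],[0,-0.157,0],0],[[0,0,0],[0,-0.157,0],0],[[0,0,0],[0,-0.157,0],0],[[0,0,0],[0,-0.157,0],0],[[0,0,0],[0,-0.157,0],0],[[0,0,0],[0,0,0],0],[[0,0,0],[0,0,0],0]]'
python3 - <<'E'
from h import *
g=cv2.cvtColor(cv2.imread("pics/s4.png"),cv2.COLOR_BGR2GRAY)
print("pressed",g[190:206,112],"neighbour",g[200:218,99],g[200:218,100])
plan([.5314,-.153,.1246]+.006*SL+.08*NQ,axes(YR,-45))
E
```

```text
time_s: 30.42
tool_pos: [0.5217, -0.1979, 0.3694]
ee_rot: [[0.213, 0.977, 0.002], [0.977, -0.213, 0.002], [0.002, 0.001, -1.0]]
wrist_force: [0.0, -0.5, -1.8]
opening: 0.0156
time_s: 31.3
tool_pos: [0.5228, -0.1967, 0.371]
ee_rot: [[0.152, 0.978, -0.145], [0.693, -0.21, -0.689], [-0.704, 0.004, -0.71]]
wrist_force: [0.2, -0.5, -0.7]
opening: 0.0151
pressed [ 95  96 112 141 141 147 158 149 118 107 106 106 105 114 157 140] neighbour [ 95  93 109 143 137 137 160 150 126 112 109 110 108 116 152 146 168 192] [ 94  93 112 153 150 153 163 153 123 107 102 101 101 106 142 137 172 189]
t 31.3 p [ 0.5228 -0.1967  0.371 ] j [-0.2077 -0.0168  1.689  -0.7841  1.4987  0.077 ] open 0.0151 F [ 0.2 -0.5 -0.7]
turn rotvec [ 0.0031 -0.0039 -0.0024] shift after turn mm [125.7  -0.8 136.8] before turn [125.2  -1.6 137.2]
```

The pressed tube's brightness profile now matches its neighbour's, so the stopper is home. Bringing the key over the rest.

```bash
python3 -m crank '[[[20,-0.2,25],[0.0031,-0.0039,-0.0024],0],[[30,-0.2,35],[0,0,0],0],[[35,-0.2,37],[0,0,0],0],[[30,-0.2,30],[0,0,0],0],[[10.7,0,9.8],[0,0,0],0],[[0,0,0],[0,0,0],0],[[0,0,0],[0,0,0],0]]'
python3 - <<'E'
from h import *
plan([.5314,-.153,.1246]+.006*SL,axes(YR,-45))
E
```

```text
time_s: 32.17
tool_pos: [0.5215, -0.2054, 0.1878]
ee_rot: [[0.151, 0.977, -0.147], [0.689, -0.211, -0.693], [-0.709, 0.004, -0.705]]
wrist_force: [0.2, -0.5, -0.5]
opening: 0.0157
t 32.17 p [ 0.5215 -0.2054  0.1878] j [-0.2214  0.1564  1.8558 -0.841   1.2563  0.3206] open 0.0157 F [ 0.2 -0.5 -0.5]
turn rotvec [ 0.0021  0.0024 -0.0032] shift after turn mm [82.3 -1.3  1. ] before turn [82.3 -1.6  0.8]
```

```bash
f(){ grep -E "pos|force"; }; python3 -m crank '[[[25,-1.3,1],[0.002,0.0024,-0.003],0],[[25,0,0],[0,0,0],0],[[10,0,0],[0,0,0],0],[[0,0,0],[0,0,0],0]]'|f; python3 -m crank '[[[6,0,0],[0,0,0],0],[[6,0,0],[0,0,0],0],[[0,0,0],[0,0,0],0]]'|f;  python3 -m crank '[[[4,0,0],[0,0,0],0],[[3,0,0],[0,0,0],0],[[0,0,0],[0,0,0],0]]'|f
python3 - <<'E'
from h import *
plan([.5314,-.153,.1246]+.006*SL,axes(YR,-45))
s=snapshot("side");t=snapshot("top");cv2.imwrite("pics/m.png",np.hstack([cv2.resize(s[150:240,190:280],(400,400),interpolation=2),cv2.resize(t[150:230,225:305],(400,400),interpolation=2)]))
E
```

```text
tool_pos: [0.5281, -0.1637, 0.1428]
wrist_force: [0.0, 0.4, -0.8]
tool_pos: [0.5296, -0.1553, 0.1334]
wrist_force: [1.6, -0.8, -1.5]
tool_pos: [0.5306, -0.1506, 0.1285]
wrist_force: [2.0, -0.7, -1.5]
t 33.42 p [ 0.5306 -0.1506  0.1285] j [-0.1226  0.2683  1.848  -0.8342  1.254   0.4554] open 0.0157 F [ 2.  -0.7 -1.5]
turn rotvec [-0.0019 -0.0003  0.0031] shift after turn mm [ 1.2  1.3 -1.7] before turn [ 1.2  1.3 -1.7]
```

```bash
f(){ grep -E "pos|force"; }; python3 -m crank '[[[1.2,0.8,0],[0,0,0],0],[[0,0,0],[0,0,0],0]]'|f; python3 -m crank '[[[0,0,2],[0,0,0],0],[[0,0,1],[0,0,0],0],[[0,0,0],[0,0,0],0]]'|f; python3 -m crank '[[[0,0,1],[0,0,0],0],[[0,0,0],[0,0,0],0]]'|f; python3 -m crank '[[[0,0,1.5],[0,0,0],0],[[0,0,0],[0,0,0],0]]'|f; python3 -m crank '[[[0,0,1.5],[0,0,0],0],[[0,0,0],[0,0,0],0]]'|f;python3 - <<'E'
from h import *
plan([.5314,-.153,.1246],axes(YR,-45))
E
```

```text
tool_pos: [0.5309, -0.1499, 0.1276]
wrist_force: [0.5, 0.2, -1.2]
tool_pos: [0.5304, -0.1521, 0.1253]
wrist_force: [-0.5, 0.2, -1.2]
tool_pos: [0.5304, -0.1527, 0.1248]
wrist_force: [-0.5, -0.2, -0.5]
tool_pos: [0.5306, -0.1531, 0.1246]
wrist_force: [-1.2, 6.4, 4.5]
tool_pos: [0.5307, -0.1535, 0.1244]
wrist_force: [-1.2, 12.5, 9.1]
t 34.9 p [ 0.5307 -0.1535  0.1244] j [-0.128   0.2746  1.8488 -0.8367  1.246   0.4594] open 0.016 F [-1.2 12.5  9.1]
turn rotvec [-0.0025 -0.0011  0.0012] shift after turn mm [ 0.3  0.6 -0.5] before turn [ 0.3  0.6 -0.5]
```

The tip is against the end stop, at the same TCP as in the first rest placing, with 15 N along the slope. Releasing and retreating up the slope.

```bash
python3 -m crank '[[[0,0,-1.5],[0,0,0],0],[[0,0,0],[0,0,0],0.4],[[0,0,0],[0,0,0],0.4],[[0,0,0],[0,0,0],0.4],[[0,0,0],[0,0,0],0.4],[[0,0,-10],[0,0,0],0.4],[[0,0,-30],[0,0,0],0.4],[[0,0,-50],[0,0,0],0.4],[[0,0,-50],[0,0,0],0.4],[[0,0,-50],[0,0,0],0.4],[[0,0,-20],[0,0,0],0.4],[[0,0,0],[0,0,0],0.4]]'
python3 - <<'E'
from h import *
s=snapshot("side");t=snapshot("top");cv2.imwrite("pics/s5.png",s);cv2.imwrite("pics/t5.png",t)
cv2.imwrite("pics/n.png",np.vstack([np.hstack([cv2.resize(s[150:240,190:280],(400,400),interpolation=2),cv2.resize(t[150:230,225:305],(400,400),interpolation=2)]),cv2.resize(s[180:280,40:240],(800,200)) if 0 else np.hstack([cv2.resize(s[180:230,40:140],(400,200),interpolation=2),cv2.resize(t[100:150,60:160],(400,200),interpolation=2)])]))
E
```

```text
time_s: 36.4
tool_pos: [0.5626, -0.0082, 0.2728]
ee_rot: [[0.146, 0.978, -0.15], [0.692, -0.209, -0.691], [-0.707, -0.003, -0.707]]
wrist_force: [0.5, -1.2, -0.7]
opening: 0.0378
```

No views left, so I'll compare numerically with the frame after the first rest placing.

Run:
```python
from h import *
f=cv2.imread("pics/f.png",0)
s=cv2.imread("pics/s5.png",0);t=cv2.imread("pics/t5.png",0)
n=np.hstack([cv2.resize(s[150:240,190:280],(400,400),interpolation=2),cv2.resize(t[150:230,225:305],(400,400),interpolation=2)])
for nm,(x,y,w,h),sc in(("side handle",(155,80,60,60),4.44),("side shank",(225,130,60,60),4.44),("top handle",(495,120,80,70),5)):
    r=cv2.matchTemplate(n[y-20:y+h+20,x-20:x+w+20],f[y:y+h,x:x+w],cv2.TM_CCOEFF_NORMED);_,v,_,l=cv2.minMaxLoc(r)
    print(nm,"score",round(v,3),"shift px",(np.array(l)-20)/sc)
for nm,im in(("f",f),("now",n)):
    for x0,x1 in((140,215),(490,545)):
        m=im[85:170,x0:x1]>235;ys,xs=np.nonzero(m);print(nm,"bright end centroid",xs.mean()+x0,ys.mean()+85,len(xs))
# unmoved things: change elsewhere vs start (side)
for q in("side","top"):
    a=cv2.imread(f"pics/{q}0.png");b=cv2.imread(f"pics/{q[0]}5.png");d=(cv2.absdiff(a,b).max(2)>40).astype(np.uint8)
    k,l,st,ce=cv2.connectedComponentsWithStats(d);print(q,[(list(map(int,r))) for r in st[1:] if r[4]>25])
g=cv2.cvtColor(cv2.imread("pics/s5.png"),cv2.COLOR_BGR2GRAY);print(g[190:206,112])
```

```text
side handle score 0.99 shift px [0.2252 0.    ]
side shank score 0.983 shift px [0. 0.]
top handle score 0.458 shift px [1.2 0.4]
f bright end centroid 174.34201954397395 102.44299674267101 307
f bright end centroid 514.7741379310345 145.3137931034483 580
now bright end centroid 175.34133333333332 103.05333333333334 375
now bright end centroid 515.8467336683417 148.464824120603 398
side [[235, 1, 36, 29, 659], [79, 0, 336, 234, 30249], [412, 0, 57, 67, 2362], [319, 11, 27, 36, 627], [225, 16, 8, 16, 62], [456, 26, 6, 8, 27], [422, 66, 28, 10, 143], [418, 86, 26, 15, 221], [419, 124, 7, 11, 58], [192, 141, 6, 10, 35], [226, 169, 9, 10, 54], [415, 171, 63, 94, 2907], [233, 176, 8, 11, 43], [242, 181, 8, 8, 31], [246, 191, 7, 9, 34], [109, 192, 6, 6, 28], [402, 202, 38, 10, 87], [417, 203, 36, 5, 62], [213, 208, 24, 17, 157], [181, 215, 145, 58, 3196], [308, 233, 160, 129, 5343], [430, 252, 7, 9, 30], [422, 260, 14, 12, 94], [463, 294, 17, 38, 345], [374, 326, 87, 58, 1727], [445, 353, 9, 31, 122]]
top [[0, 81, 176, 303, 20650], [51, 91, 14, 16, 128], [161, 127, 5, 10, 30], [166, 135, 34, 18, 223], [40, 136, 11, 5, 27], [125, 158, 71, 27, 657], [160, 165, 98, 122, 4683], [251, 179, 7, 9, 34], [259, 181, 13, 8, 58], [269, 188, 9, 7, 46], [141, 277, 107, 107, 7862], [260, 290, 252, 94, 10413], [265, 329, 32, 55, 723], [501, 331, 11, 21, 158], [26, 379, 18, 5, 74]]
[101 101 118 147 148 153 165 157 125 111 111 113 111 120 165 148]
```

```bash
python3 -c "
from workcell import workorder; print(workorder.job_done())"
```

```text
the job is handed in; nothing more can be done
None
```

I pressed the stopper home with the aluminium key and left the key back in the steel rest. I handed in at about 36.5 s, with the gripper about 200 mm up-slope of the key and touching nothing.

**What I did:**
- I picked the key off the bench and laid it in the rest with its tip against the end stop. After letting go, I took it again by the end of its handle.
- I pressed the proud stopper (the end tube, nearest the rest) straight down until it met its stop, with about 23 N vertical and 8 N sideways.
- I slid the key back down the rest until it met about 15 N at the end stop, then let go and backed off.

**Last checks:**
- **Stopper:** the tip reached z ≈ 0.164 m, the home depth. The pressed neck's brightness profile matched its neighbour's.
- **Key in the rest:** in the side view it is within 0.25 px (about 0.5 mm) of where it lay after the first placing. The top-view match was poor (score 0.46), probably because of the arm's shadow, so it doesn't confirm the position.
- **Other objects:** I saw no change at the beaker, but the before/after comparison was cluttered by the arm and its shadows. I did not check every loose object separately.

**What went wrong:**
- The first grasp missed because I lifted before the fingers had closed. The key stayed where it was and I took it again.
- The 12 picture views ran out before the final look, so that check was numeric only.

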